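Index the wheel-drilling jig by one hole

TASK

On the wooden jig for drilling toy wheels, press the round steel plunger cap down to draw the index pin out of its hole, turn the turntable clockwise (seen from above) by pushing with the fingertips, and let the pin spring up fully into the very next hole; do not run past that hole. Only press and push: lift and carry nothing, leave the loose things where they are, and finish clear of the jig.

Things in the scene. Friction and masses are not known exactly. Their poses are not given: they have to be found in the camera images.
- jig: the fixed wheel-drilling jig on a plywood baseboard 290 x 250 x 12 mm; origin on the table top (z = 0) exactly under the turntable's axis, z up. In its frame the board spans x -162 to 128 mm, y -125 to 125 mm. At the start the plunger stands on its +x side
- table_axis (a point): point on the turntable's upright axis at its top face, 44 mm above the table. The turntable is a wooden disc 168 mm across; bolted on its middle is an 80 mm wooden toy wheel (top 56 mm above the table) with a 20 mm steel nut (top 66 mm). The bare rim of the disc carries the plunger and the push peg
- pin_tip (a point): tip of the 8 mm steel index pin, 98 mm from the axis, radially outward of the cap and moving with it. A fixed aluminium ring (173 mm inside, 224 mm outside, top 40 mm above the table) round the turntable has 8 round 12 mm holes 45 degrees apart on that circle; with the plunger up the pin pokes 2 mm out of one of them
- cap_top (a point): centre of the top face of the plunger's cap, a flat dark steel disc 32 mm across, 8 mm thick, 62 mm from the axis; it moves with plunger and turntable. Top face 66 mm above the table when up, 52 mm when fully in; pressed straight down. Sprung: it starts to move at about 4 N and is fully in at about 7.5 N
- peg_top (a point): centre of the top of the upright wooden push peg fixed on the turntable: 14 mm across, top 90 mm above the table, 62 mm from the axis, 31 degrees clockwise of the cap (26 mm from cap centre to the peg's near side). A fingertip on the cap, moving clockwise, comes up against it; it can be pushed by itself once the pin is out of its hole
- bush (a point): lower end of the steel drill bush, 70 mm above the table, 28 mm from the axis on the jig's -x side. It hangs from a fixed wooden arm, 26 mm wide and 97 mm above the table at its top, that runs out to a 50 mm wide column at the board's -x edge. Keep off it
- plunger (a joint): how far the plunger is pressed, m: 0 up (pin in a hole), 0.014 fully in. From 0.010 the pin is clear of the ring and the turntable can turn. Let go between holes, the pin rides on the ring's underside (plunger at about 0.010), the turntable still turns with 2 to 4 N at the peg, and at the next hole the pin springs up by itself and locks it
- turntable (a joint): angle of the turntable, rad: 0 at the starting hole, growing clockwise seen from above; the next hole is at 0.785. With the pin in a hole there is about 0.02 rad of play either way. Friction keeps it where it is left
- spare_wheel: loose toy wheel, wood, 40 mm across, 12 mm thick, lying flat on a corner of the jig's baseboard; origin under its centre. Leave it alone
- glue: small white glue bottle, 32 mm across, 75 mm tall, standing on another corner of the baseboard; origin under its centre. Leave it alone
- paint_tin: blue paint tin, 84 mm across, 100 mm tall, standing on the table; origin under its centre. Leave it alone
- sanding_block: cork block 100 x 60 x 32 mm lying on the table; origin under its centre. Leave it alone
- screwdriver: screwdriver lying on the table, along its x axis. Leave it alone
- big_wheel: loose wooden toy wheel with five holes, 76 mm across, 14 mm thick, lying on the table; origin under its centre. Leave it alone

How it is judged:
By the outcome, as a careful person would: the job done as asked, in the order asked, and still so for the second after the job is handed in, with the robot touching nothing.
It also fails if it takes over 35 s, if anything falls off the work surface, if the arm or the gripper's body presses on something with over 40 N, if the wrist force passes 120 N, or if a joint passes its speed limit or range.

ROBOT

A 6-joint arm with a two-finger parallel gripper is mounted at the origin on the work surface. World frame = base frame: x ahead of the robot, y to its left, z up, the work surface at z = 0. Lengths are in m, angles in rad, forces in N, time in s.
With the tool pointing down it reaches from about 0.3 to 0.775 m from the base axis. Payload 14.6 kg.
Tool frame: the origin (TCP) lies at the very end of the fingers, on their centre line; the grasp point (between the pads) lies 19 mm behind it; z points along the fingers, y is the line along which they close (so a half turn about z gives the same grasp; the last joint's range is limited). The gripper opens to 94 mm and grips with 3 to 60 N. Pads are 16 mm wide; open, the fingers measure 119 mm over their backs; the gripper's body (75 mm by 177 mm) begins 78 mm behind the grasp point.
Start: joints at [1.122, 0.3, 1.521, -0, 1.321, -0.067], TCP at [0.205, 0.51, 0.205] pointing down, gripper open.
Joint ranges: [-3.03, 3.03], [-0.79, 2.21], [0.23, 2.52], [-1.04, 4.18], [0, 3.07], [-2.55, 2.55]. Speed limits (rad/s): [2.22, 2.22, 2.57, 3.14, 3.14, 3.14].

INTERFACE

Orientations are given as [roll, pitch, yaw] about the fixed x, y, z axes, in that order (R = Rz(yaw) Ry(pitch) Rx(roll)).
In Python, from station import ctrl gives the robot as it stands.
- The arm moves only by the shell command python3 -m pendant 'ROWS' [OPENING] [FORCE]. ROWS is JSON, a list of rows, each a list of 2 entries, a list of its own where there are three numbers: the shift along the world's x, y, z in cm, then the turn about the world's z in rad. A call has 1 to 20 rows; each row shifts and turns the commanded pose from where the row before left it; what a row does not reach is not made up. A row lasts 1/12 s, in which the tool goes at most 41.7 mm and 7.16 degrees, less where a joint would pass 70% of its speed; a pose out of reach is approached as far as the arm can. A call is refused whole if a number of a shift passes 4.17 or a number of a turn 0.125, either way. A call with a gripper value outside its range is refused whole. OPENING is the opening, from 0 (shut) to 1 (fully open), set as the call begins (- or left out, the last holds). The fingers move at their own pace and stop on an object; FORCE is the grip in N (left out, the last holds). Time passes only in rows, so rows that do not move let the fingers close. It gives the time, the measured TCP pose, the force, the opening and the grip force at its end, in the units of the state.
- ctrl.get_obs(): the state, without advancing time (a new reading comes with each control period).
- ctrl.camera(name): name is "scene" or "top" or "wrist"; returns a dict with "color" (384x512x3 uint8, red, green, blue), "intrinsics" (3x3 intrinsics, pixels), "camera_from_world" (4x4, takes a point from world to camera coordinates). Camera axes: x right, y down, z forward; pixel columns grow to the right and rows downward; lengths in m; the calibration is good to about 2 mm. A picture is of the moment at which its call begins. There is no depth.
- ctrl.hand_in(): hands the job in; it is judged then, once.
The state is a dict: "time_s": time; "qpos": joint angles; "joint_vel": joint speeds; "tau": joint torques, N m; "ee_pos": TCP position; "eef_rot": TCP orientation; "force": force on the tool from outside, world axes, zero at the start; "moment": the same for the moment, N m; "grip_width": finger opening in m; "grip_force": force on a finger pad.
Only numpy, scipy, OpenCV 4.12 (cv2) and the standard library are available. Lean on these libraries where they do the work, as an engineer would, in place of code of your own. Each camera call takes 0.05 s, during which the arm holds its last target. There are 200 camera calls.

## Working session

There is one attempt and no reset: what is moved stays moved. The work goes in short steps, Python scripts to look and compute and a shell command to move; the robot and the scene stay as the last step left them, time stands still between calls to the robot, and variables do not carry over. Pictures are saved under pics/ and viewed, at most 10 in all, crops included, and the job is handed in when it is done.

```bash
mkdir -p pics; ls; cat > h.py <<'E'
import numpy as np, cv2
from station import ctrl
def snap(n,f=None):
    c=ctrl.camera(n); im=c["color"][:,:,::-1].copy()
    if f: cv2.imwrite("pics/"+f,im)
    return im,np.array(c["intrinsics"]),np.array(c["camera_from_world"])
def ray(K,T,u,v,z):
    R,t=T[:3,:3],T[:3,3]; o=-R.T@t; d=R.T@np.linalg.inv(K)@[u,v,1]
    return o+d*(z-o[2])/d[2]
def proj(K,T,p):
    q=K@(T[:3,:3]@np.array(p)+T[:3,3]); return q[:2]/q[2]
E
python3 - <<'E'
from h import *
a,K,T=snap("top"); b,K2,T2=snap("scene")
np.savez("c.npz",K=K,T=T,K2=K2,T2=T2)
cv2.imwrite("pics/top.png",a);cv2.imwrite("pics/scene.png",b)
print(K,T.round(3),K2,T2.round(3),ctrl.get_obs()["time_s"])
E
```

```text
pics
[[414.19520174   0.         255.62969744]
 [  0.         414.19520174 200.98473499]
 [  0.           0.           1.        ]] [[ 0.023 -1.    -0.012 -0.012]
 [-0.98  -0.02  -0.196  0.538]
 [ 0.196  0.016 -0.981  1.103]
 [ 0.     0.     0.     1.   ]] [[439.1034315    0.         246.70917793]
 [  0.         439.1034315  185.88253762]
 [  0.           0.           1.        ]] [[ 0.662  0.749  0.017 -0.313]
 [ 0.497 -0.422 -0.758 -0.205]
 [-0.56   0.511 -0.652  1.904]
 [ 0.     0.     0.     1.   ]] 0.1
```

View pics/top.png

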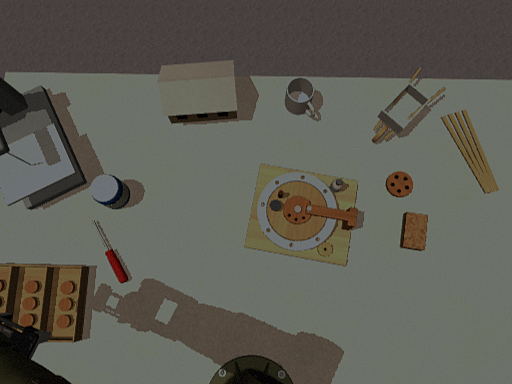

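View pics/scene.png

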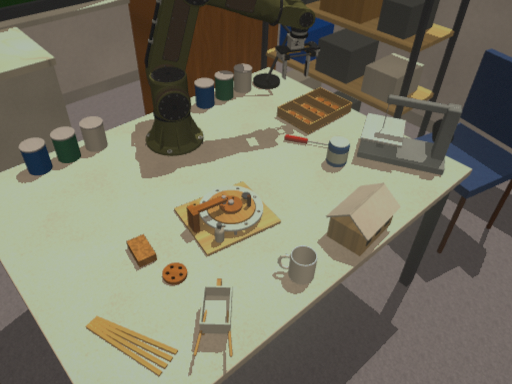

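```bash
python3 - <<'E'
from h import *
a=cv2.imread("pics/top.png")[155:275,235:375]
cv2.imwrite("pics/z.png",cv2.resize(a,None,fx=5,fy=5,interpolation=cv2.INTER_CUBIC))
E
```

```text
(no output)
```

View pics/z.png

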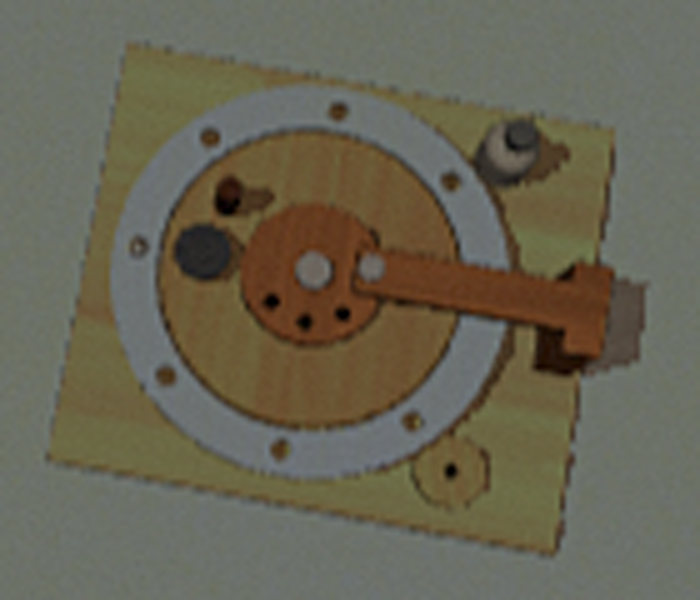

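```bash
cat >> h.py <<'E'
c=np.load("c.npz"); K,T=c["K"],c["T"]
px=lambda x,y:(235+(x+.5)/5-.5,155+(y+.5)/5-.5)
E
python3 - <<'E'
from h import *
P=lambda x,y,z:ray(K,T,*px(x,y),z)
nut=P(313,270,.066);cap=P(203,251,.066);peg=P(228,183,.09)
print("nut",nut,"cap",cap,"pegtop",peg)
h=[(338,111),(210,137),(138,245),(166,376),(280,450),(413,421),(452,181)]
H=np.array([P(x,y,.040)[:2] for x,y in h])
A=np.c_[2*H,np.ones(7)];s=np.linalg.lstsq(A,(H**2).sum(1),rcond=None)[0]
ctr=s[:2];print("ring ctr",ctr,"r",np.sqrt(s[2]+ctr@ctr))
for n,p in(("nut",nut),("cap",cap),("peg",peg),("pin",np.r_[H[2],0]),("next",np.r_[H[1],0])):
    d=p[:2]-ctr;print(n,np.hypot(*d),np.degrees(np.arctan2(d[1],d[0])))
o=ctrl.get_obs();print(o["ee_pos"],o["eef_rot"],o["qpos"],o["grip_width"])
E
```

```text
nut [ 0.51689589 -0.11553303  0.066     ] cap [ 0.526284   -0.05498462  0.066     ] pegtop [ 0.55952939 -0.06726693  0.09      ]
ring ctr [ 0.51733801 -0.11598869] r 0.09831766584376762
nut 0.0006349050427322529 134.13576880864696
cap 0.06165652768404245 81.65727989066131
peg 0.06445092772383798 49.10856146303288
pin 0.09828210333482541 80.27155450501641
next 0.09837706218478187 35.467687837691344
[0.20481938 0.51019798 0.20495836] [-3.14059171e+00 -5.82333581e-05  2.75981143e+00] [ 1.12242218e+00  3.00405830e-01  1.52149544e+00 -8.77557440e-06
  1.32069398e+00 -6.65907774e-02] 0.09425452952042439
```

```bash
python3 -m pendant '[[[1.84,-3.15,0],-0.084],[[1.84,-3.15,0],-0.084],[[1.84,-3.15,0],-0.084],[[1.84,-3.15,0],-0.084],[[1.84,-3.15,0],-0.084],[[1.84,-3.15,0],-0.084],[[1.84,-3.15,0],-0.084],[[1.84,-3.15,0],-0.084],[[1.84,-3.15,0],-0.084],[[1.84,-3.15,0],-0.084],[[1.84,-3.15,0],-0.084],[[1.84,-3.15,0],-0.084],[[1.84,-3.15,0],-0.084],[[1.84,-3.15,0],-0.084],[[1.84,-3.15,0],-0.084],[[1.84,-3.15,0],-0.084],[[1.84,-3.15,0],-0.084],[[1.84,-3.15,0],-0.084]]' 0 10
python3 -m pendant '[[[0,0,-2],0],[[0,0,-3],0],[[0,0,-3],0],[[0,0,-2],0],[[0,0,0],0]]'
python3 - <<'E'
from h import *
im,Kw,Tw=snap("wrist","w1.png")
o=ctrl.get_obs();print(o["ee_pos"],o["eef_rot"],o["force"],o["grip_width"])
for p in((.5274,-.0548,.066),(.557,-.068,.09),tuple(o["ee_pos"])):print(proj(Kw,Tw,p))
E
```

```text
time_s: 1.6
ee_pos: [0.5366, -0.0584, 0.2052]
eef_rot: [-3.141, 0.0, 1.243]
force: [-0.4, 0.7, 0.3]
grip_width: 0.0005
grip_force: 0.0
time_s: 2.02
ee_pos: [0.5339, -0.0563, 0.1012]
eef_rot: [-3.135, 0.001, 1.248]
force: [-0.0, 0.1, 0.4]
grip_width: 0.0007
grip_force: 0.0
[ 0.53511132 -0.05646785  0.10390168] [-3.13764825e+00  5.91482617e-04  1.24774480e+00] [0.81652504 0.19242661 0.65751727] 0.0005164337741458454
[253.62862449 212.07550067]
[295.64053118 225.68859915]
[263.31732814 227.16812225]
```

View pics/w1.png

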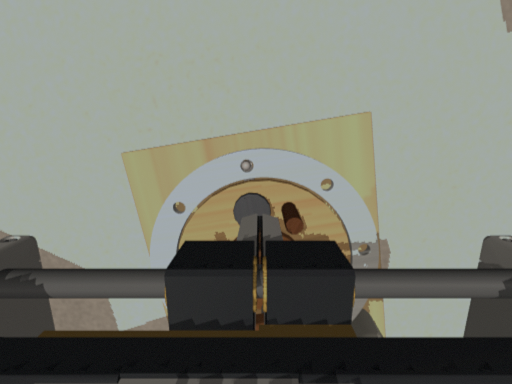

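```bash
python3 -m pendant '[[[0,0,-1.5],0],[[0,0,-1.5],0],[[0,0,-0.5],0],[[0,0,0],0]]'; python3 -m pendant '[[[0,0,-0.5],0],[[0,0,-0.5],0],[[0,0,-0.3],0],[[0,0,-0.2],0],[[0,0,0],0],[[0,0,0],0]]'
```

```text
time_s: 2.4
ee_pos: [0.5362, -0.0566, 0.0708]
eef_rot: [-3.141, 0.0, 1.248]
force: [-0.4, 0.1, 0.2]
grip_width: 0.0005
grip_force: 0.0
time_s: 2.9
ee_pos: [0.5368, -0.0567, 0.0562]
eef_rot: [3.14, -0.0, 1.248]
force: [1.1, 0.6, 5.7]
grip_width: 0.0004
grip_force: 3.1
```

```bash
python3 -m pendant '[[[0,0,-0.2],0],[[0,0,-0.15],0],[[0,0,0],0],[[0,0,0],0]]'
```

```text
time_s: 3.23
ee_pos: [0.5369, -0.0567, 0.0528]
eef_rot: [3.14, -0.0, 1.248]
force: [-0.0, -0.4, 6.6]
grip_width: 0.0006
grip_force: 3.4
```

```bash
python3 -m pendant '[[[0.19,-0.07,-0.05],-0.033],[[0.19,-0.07,0],-0.033],[[0.19,-0.08,0],-0.033],[[0.19,-0.08,0],-0.033],[[0.18,-0.1,0],-0.033],[[0.18,-0.1,0],-0.033],[[0.17,-0.11,0],-0.033],[[0.17,-0.11,0],-0.033],[[0.17,-0.12,0],-0.033],[[0.17,-0.12,0],-0.033],[[0.16,-0.13,0],-0.033],[[0.16,-0.13,0],-0.033],[[0,0,0],0]]'
python3 - <<'E'
from h import *
a,_,_=snap("top");s,_,_=snap("scene")
r=lambda i:cv2.resize(i,None,fx=4,fy=4,interpolation=cv2.INTER_CUBIC)
cv2.imwrite("pics/t2.png",np.hstack([r(a[160:260,245:345]),r(s[170:270,180:280])]))
E
```

```text
time_s: 4.32
ee_pos: [0.5583, -0.0689, 0.0524]
eef_rot: [3.14, -0.001, 0.85]
force: [2.1, 0.4, 6.8]
grip_width: 0.0008
grip_force: 3.5
```

View pics/t2.png

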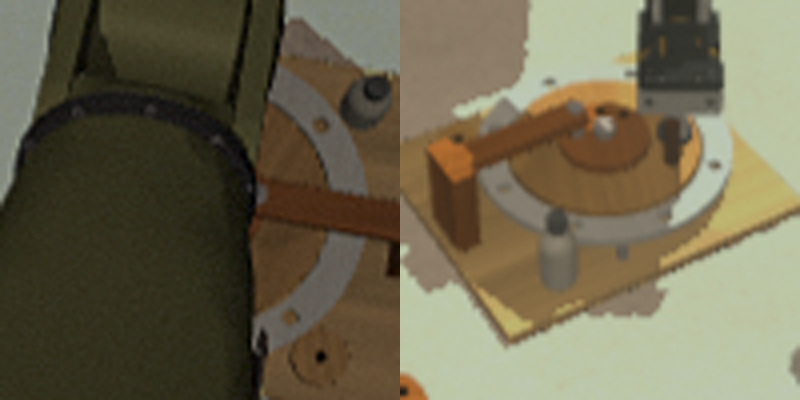

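```bash
python3 - <<'E'
from h import *
K2,T2=c["K2"],c["T2"]
for v in(119,123,127):
    p=ray(K2,T2,180+270/4,170+v/4,.09)
    d=p[:2]-[.517,-.116];print(p,np.hypot(*d),np.degrees(np.arctan2(d[1],d[0])))
for a in(49.7,40,32,28,24):print(a,proj(K2,T2,[.517+.062*np.cos(np.radians(a)),-.116+.062*np.sin(np.radians(a)),.09]))
E
```

```text
[ 0.57096531 -0.08606364  0.09      ] 0.061712559902143284 29.01859322428734
[ 0.57468824 -0.08936616  0.09      ] 0.0635397101002159 24.782097534918364
[ 0.57839227 -0.09265191  0.09      ] 0.06568214704382014 20.822308231314977
49.7 [248.60699655 195.42750638]
40 [248.42034981 197.48680598]
32 [247.87376429 199.15996311]
28 [247.46906819 199.97655282]
24 [246.9785909  200.77421029]
```

```bash
python3 -m pendant '[[[0,0,0.7],0],[[0,0,0.7],0],[[0,0,0.6],0],[[0,0,0],0]]'; python3 -m pendant '[[[0.145,-0.14,0],-0.035],[[0.145,-0.14,0],-0.035],[[0.15,-0.155,0],-0.035],[[0.15,-0.155,0],-0.035],[[0.135,-0.17,0],-0.035],[[0.135,-0.17,0],-0.035],[[0.125,-0.175,0],-0.035],[[0.125,-0.175,0],-0.035],[[0.11,-0.185,0],-0.035],[[0.11,-0.185,0],-0.035],[[0,0,0],0]]'
```

```text
time_s: 4.75
ee_pos: [0.5578, -0.0689, 0.0729]
eef_rot: [3.14, -0.001, 0.852]
force: [0.2, 0.3, 0.4]
grip_width: 0.0006
grip_force: 0.0
time_s: 5.67
ee_pos: [0.5705, -0.0849, 0.0714]
eef_rot: [-3.141, 0.0, 0.5]
force: [-0.5, 0.9, -0.1]
grip_width: 0.0004
grip_force: 0.2
```

```bash
python3 -m pendant '[[[0.05,-0.095,0],-0.017],[[0.05,-0.095,0],-0.017],[[0.05,-0.095,0],-0.017],[[0.05,-0.095,0],-0.017]]';  python3 -m pendant '[[[0.045,-0.097,0],-0.017],[[0.045,-0.097,0],-0.017],[[0,0,0],0]]'
```

```text
time_s: 6.0
ee_pos: [0.5724, -0.0882, 0.0714]
eef_rot: [-3.14, 0.0, 0.433]
force: [-1.4, 7.9, 2.4]
grip_width: 0.0004
grip_force: 3.4
time_s: 6.25
ee_pos: [0.5735, -0.0913, 0.0713]
eef_rot: [3.141, 0.0, 0.398]
force: [0.8, 1.0, 0.1]
grip_width: 0.0003
grip_force: 0.3
```

```bash
python3 - <<'E'
from h import *
s,_,_=snap("scene");w,_,_=snap("wrist")
r=lambda i,k:cv2.resize(i,(400,400),interpolation=cv2.INTER_CUBIC)
cv2.imwrite("pics/t3.png",np.hstack([r(s[170:250,200:280],5),r(w[100:300,130:330],2)]))
E
```

```text
(no output)
```

View pics/t3.png

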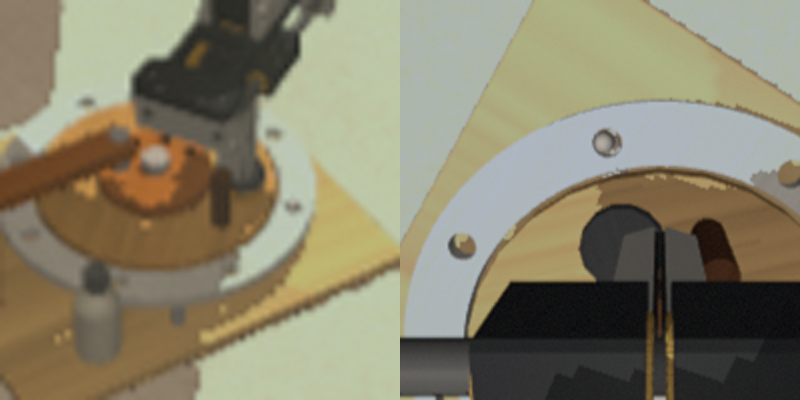

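```bash
python3 -m pendant '[[[0.03,-0.07,0],-0.01],[[0,0,0],0]]'; python3 -m pendant '[[[0.03,-0.07,0],-0.01],[[0,0,0],0]]'; python3 - <<'E'
from h import *
w,Kw,Tw=snap("wrist")
cv2.imwrite("pics/t4.png",cv2.resize(w[130:280,180:380],None,fx=4,fy=4,interpolation=cv2.INTER_CUBIC))
for a in(38,36.7,35.7,34.7,32):
  f=lambda r,z:proj(Kw,Tw,[.5173+r*np.cos(np.radians(a)),-.116+r*np.sin(np.radians(a)),z])
  print(a,[((f(*q)-[180,130])*4).round() for q in((.098,.042),(.098,.03),(.062,.066),(.062,.056))])
E
```

```text
time_s: 6.52
ee_pos: [0.5737, -0.0919, 0.0713]
eef_rot: [-3.141, 0.0, 0.389]
force: [-0.2, 1.2, -0.4]
grip_width: 0.0004
grip_force: 0.3
time_s: 6.68
ee_pos: [0.574, -0.0925, 0.0713]
eef_rot: [-3.141, 0.0, 0.379]
force: [-1.2, 0.5, 0.4]
grip_width: 0.0003
grip_force: 0.5
38 [array([188., 169.]), array([194., 160.]), array([233., 377.]), array([237., 360.])]
36.7 [array([198., 166.]), array([205., 157.]), array([240., 376.]), array([244., 358.])]
35.7 [array([207., 164.]), array([213., 155.]), array([246., 374.]), array([249., 356.])]
34.7 [array([215., 162.]), array([221., 153.]), array([252., 373.]), array([255., 355.])]
32 [array([238., 157.]), array([242., 149.]), array([267., 370.]), array([270., 352.])]
```

View pics/t4.png

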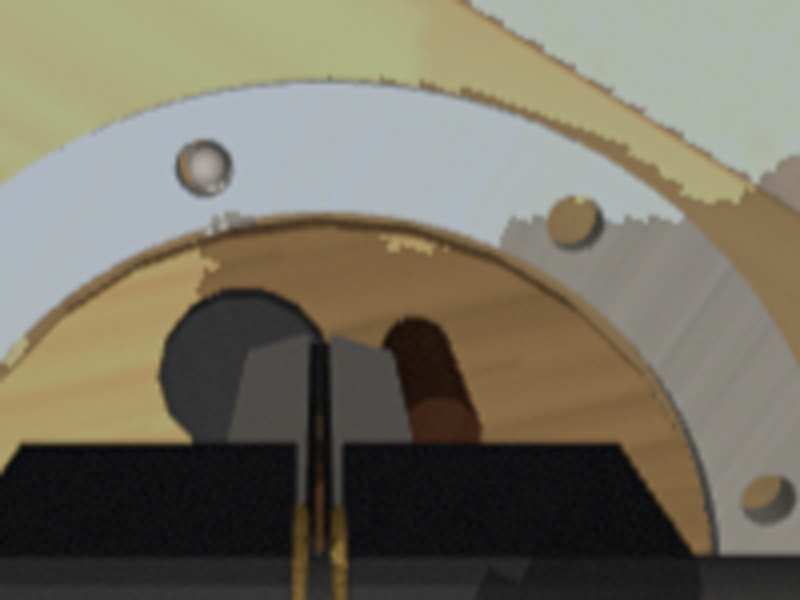

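```bash
for i in 1; do python3 -m pendant '[[[0.03,-0.08,0],-0.01],[[0,0,0],0]]'; done; python3 -m pendant '[[[0.03,-0.08,0],-0.01],[[0,0,0],0]]'
```

```text
time_s: 6.9
ee_pos: [0.5743, -0.0932, 0.0714]
eef_rot: [-3.141, 0.0, 0.369]
force: [-2.0, 0.8, -0.2]
grip_width: 0.0005
grip_force: 0.8
time_s: 7.07
ee_pos: [0.5745, -0.0935, 0.0713]
eef_rot: [-3.14, 0.0, 0.359]
force: [-3.4, 5.7, -0.1]
grip_width: 0.0004
grip_force: 3.1
```

```bash
python3 -m pendant '[[[0.03,-0.07,0],0],[[0,0,0],0],[[0,0,0],0]]'
```

```text
time_s: 7.32
ee_pos: [0.5745, -0.0937, 0.0713]
eef_rot: [-3.139, 0.001, 0.36]
force: [-4.6, 8.3, 3.1]
grip_width: 0.0011
grip_force: 5.2
```

Force climbs to 10 N with no further motion, so it is locked. I'll back off a little, rise clear and retreat.

```bash
python3 -m pendant '[[[-0.1,0.2,0],0],[[-0.1,0.25,0],0],[[0,0,1],0],[[0,0,2],0],[[0,0,3],0],[[0,0,3.5],0],[[-2,3,2],0],[[-2,3.5,0],0],[[-2,3.5,0],0],[[-2,3.5,0],0],[[-2,3.5,0],0],[[-2,3.5,0],0],[[-2,3.5,0],0],[[-2,3.5,0],0],[[0,0,0],0]]'
python3 - <<'E'
from h import *
a,_,_=snap("top");s,_,_=snap("scene")
r=lambda i:cv2.resize(i,(400,400),interpolation=cv2.INTER_CUBIC)
cv2.imwrite("pics/t5.png",np.hstack([r(a[155:275,240:360]),r(s[170:250,190:270])]))
E
```

```text
time_s: 8.57
ee_pos: [0.4105, 0.189, 0.1876]
eef_rot: [-3.141, -0.002, 0.364]
force: [1.2, -0.9, -0.7]
grip_width: 0.0007
grip_force: 0.0
```

View pics/t5.png

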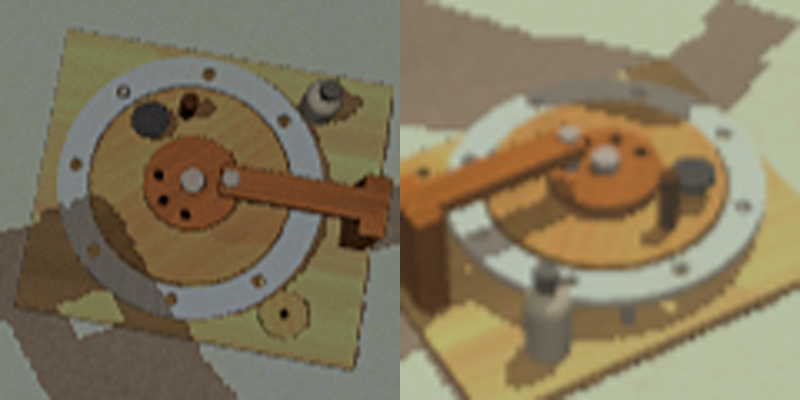

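```bash
python3 - <<'E'
from h import *
for z in(.066,.056):
    d=ray(K,T,240+152.5*.3-.35,155+120.5*.3-.35,z)[:2]-[.5173,-.116];print(z,np.hypot(*d),np.degrees(np.arctan2(d[1],d[0])))
print(ctrl.hand_in())
E
```

```text
0.066 0.05929632376833574 34.15621790876566
0.056 0.06088044597233282 32.5167980101735
the job is handed in; nothing more can be done
None
```

I pressed the cap down, turned the turntable clockwise one hole, and the pin sprang up and locked in the very next hole. Pushing the peg with about 10 N moved it no further. The arm is clear of the jig, nothing loose was touched, and I handed the job in at about 9 s. I saw the pin in the hole but could not measure its exact height.

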